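# Release the well plate from its dock

### The arm

A 7-joint arm with a two-finger parallel gripper is mounted at the origin on the work surface. World frame = base frame: x ahead of the robot, y to its left, z up, the work surface at z = 0. Lengths are in m, angles in degrees, forces in N, time in s.
With the tool pointing down it reaches from about 0.425 to 0.875 m from the base axis. Payload 4.7 kg.
Tool frame: the origin (TCP) lies at the very end of the fingers, on their centre line; the grasp point (between the pads) lies 19 mm behind it; x points along the fingers, z is the direction in which the jaws open and shut, and the axes are right-handed (so a half turn about x gives the same grasp; the last joint's range is limited). The gripper opens to 87 mm and grips with 3 to 60 N. Pads are 19 mm wide; open, the fingers measure 117 mm over their backs; the gripper's body (75 mm by 190 mm) begins 51 mm behind the grasp point.
Start: joints at [66.182, 18.392, -4.016, 83.108, 1.295, 78.541, -3.26], TCP at [0.271, -0.591, 0.223] pointing down, gripper open.
Joint ranges: [-163.93, 163.93], [-17.29, 119.83], [-79.2, 71.16], [3.27, 140.29], [-89.18, 269.18], [5.43, 117.66], [-154.24, 154.24]. Speed limits (degrees/s): [147.25, 147.25, 180, 180, 180, 180, 180].

### API

Orientations are given as [roll, pitch, yaw] about the fixed x, y, z axes, in that order (R = Rz(yaw) Ry(pitch) Rx(roll)).
In Python, from cell import env gives the robot as it stands. The module is installed in compiled form; this text tells all that it offers.
- The arm moves only by the tool drive_tool, never from a script. Its argument "increments" is a list of rows, each a list of 2 entries, a list of its own where there are three numbers: the shift along the tool's x, y, z scaled (see below), then the turn, a rotation vector about the tool's x, y, z scaled (see below). In form: [[[dx, dy, dz], [wx, wy, wz]], ...]. A call has 1 to 10 rows; each row shifts and turns the commanded pose from where the row before left it, along the tool's axes as they then stand; what a row does not reach is not made up. The controller multiplies each number of a shift by 0.04 m and each number of a turn by 120 degrees. A row lasts 1/10 s, in which the tool goes at most 50 mm and 8.59 degrees, less where a joint would pass 70% of its speed; a pose out of reach is approached as far as the arm can. A call with a number of a shift or a turn outside -1 to 1 is refused whole. A call with a gripper value outside its range is refused whole. "hand" is the gripper's target within -1 to 1 (fully open at 1, half-way at 0, shut at -1), set as the call begins (left out, the last holds). The fingers move at their own pace and stop on an object; "squeeze" is the grip in N (left out, the last holds). Time passes only in rows, so rows that do not move let the fingers close. It gives the time, the measured TCP pose, the force and the opening at its end, in the units of the state.
- env.get_obs(): the state, without advancing time (a new reading comes with each control period).
- env.read_camera(name): name is "scene" or "top"; returns a dict with "frame" (384x512x3 uint8, red, green, blue), "fx", "fy", "cx", "cy" (pixels), "R" (3x3) and "t" (3): a world point X has camera coordinates R X + t. Camera axes: x right, y down, z forward; pixel columns grow to the right and rows downward; lengths in m; the calibration is good to about 2 mm. A picture is of the moment at which its call begins. There is no depth.
- env.sign_off(): hands the job in, once; it reports no verdict.
The state is a dict: "time_s": time; "qpos": joint angles; "joint_velocities": joint speeds; "effort": joint torques, N m; "tool_pos": TCP position; "tool_rot": TCP orientation; "force": force on the tool from outside, world axes, zero at the start; "wrist_torque": the same for the moment, N m; "grip_width": finger opening in m.
Only numpy, scipy, OpenCV 4.12 (cv2) and the standard library are available. Lean on these libraries where they do the work, as an engineer would, in place of code of your own. Each camera call takes 0.05 s, during which the arm holds its last target.

### The job

Two plate docks stand on the laboratory bench. On the dock that holds the well plate, slide the metal safety catch sideways along its rail, fully away from the release button it covers, then press that button fully down; it stays down and frees the plate. Leave the catch open, and do not touch the empty dock.

Things in the scene. Friction and masses are not known exactly. Their poses are not given: they have to be found in the camera images.
- dock: Dock holding the well plate: fixed white box 190 (x) x 170 (y) x 50 mm high; pale 128 x 86 mm plate (top z 64) on its +x half, black control strip on the -x half, by the robot. Origin: centre of its underside, z up. Button axis at x -62, y -35 mm. Catch rail at x -30 to -18, top z 66. A steel latch (top z 69, post at x -4, y 76) is linked to the button and swings off the plate as it goes down.
- catch (a joint): Aluminium catch's travel (m) along the dock's +y: 0 shut, 0.060 end stop, fully open; starts at 0 to 0.006. A flat roof, 44 mm in y, 66 in x (dock x -84 to -18), z 67 to 71, with an upright finger tab 12 mm thick (y), 34 long (x), z 71 to 96 mm. Tab and roof centre in y: -35 mm + travel; tab centre x -62. About 2 N moves it; it stays where left.
- release (a joint): Release button's travel (m), straight down: 0 up, 0.008 fully down. Plain grey round plunger, 32 mm across, in the dock frame at x -62, y -35 mm; flat top at z 64 mm when up, 56 mm when down (6 mm above the black strip). About 3 N moves it; no return spring, it stays where left. The shut catch covers it.
- dock_spare: The empty dock, to be left alone: the same fixed dock with the same catch and button, but no plate (flat dark nest with four small rubber pads). Origin: centre of its underside; axes as for the loaded dock. Either dock may stand on the left.

How it is judged (in metres and radians):
On the way, in this order (a step that is already met when the one before it is completed fails the run):
1. the safety catch of the loaded dock is slid open, with its button still up (value of joint catch above 0.05 m and value of joint release below 0.003 m), for 0.1 s.
2. the release button is pressed down (value of joint release above 0.006 m), for 0.1 s.
At the end, for the whole second after the job is handed in: On the loaded dock the catch is open (travel over 50 of its 60 mm) and the release button is down (travel over 6 of its 8 mm) (value of joint catch above 0.05 m and value of joint release above 0.006 m); the robot touches nothing.
It fails at once if the empty dock is touched (over 1 N) (contact force between any of the arm, the fingers and dock_spare above 1 N).
It also fails if it takes over 35 s, if anything falls off the work surface, if the arm or the gripper's body presses on something with over 40 N, if the wrist force passes 120 N, or if a joint passes its speed limit or range.

## Working session

There is one attempt and no reset: what is moved stays moved. The work goes in short steps, Python scripts to look and compute and a tool call to move; the robot and the scene stay as the last step left them, time stands still between calls to the robot, and variables do not carry over. Pictures are saved under pics/ and viewed, and the job is handed in when it is done.

Besides the shell and the picture viewer there is one more tool, called after "Request:" by a JSON object that holds its "op" and its "data". drive_tool: Moves the arm, as the interface text tells. Shifts and turns lie within -1 to 1; 1 stands for 0.04 m of shift or 120 degrees of turn. Its arguments: {"type":"object","properties":{"increments":{"type":"array"},"hand":{"type":"number"},"squeeze":{"type":"number"}},"required":["increments"]}

```bash
mkdir -p pics
python3 - <<'E'
from cell import env
import cv2,numpy as np
o=env.get_obs()
for k,v in o.items(): print(k,np.round(v,4))
for n in("top","scene"):
    c=env.read_camera(n); cv2.imwrite(f"pics/{n}0.png",cv2.cvtColor(c["frame"],cv2.COLOR_RGB2BGR))
    np.savez(f"{n}0.npz",**c)
    print(n,c["fx"],c["fy"],c["cx"],c["cy"],np.round(c["R"],3).tolist(),np.round(c["t"],3))
E
```

```text
time_s 0.0
qpos [66.1838 18.4402 -4.0157 83.1738  1.2956 78.5403 -3.2621]
joint_velocities [-0.0612  0.087   0.0207 -0.0591  0.0026  0.0321 -0.0041]
effort [ 1.00000e-04 -4.91296e+01 -4.03800e-01 -3.12535e+01 -6.38000e-02
  4.36000e-02  2.00000e-04]
tool_pos [ 0.2706 -0.5904  0.2215]
tool_rot [-176.7269   89.8908  117.8972]
force [ 0.7624  0.3324 -0.5213]
wrist_torque [-0.0319  0.0069 -0.0006]
grip_width 0.0871
top 497.9516502413323 497.9516502413323 266.6130052205738 186.6916147116918 [[0.01, -1.0, -0.0], [-0.992, -0.01, -0.125], [0.125, 0.001, -0.992]] [-0.018  0.558  1.138]
scene 402.71009663634334 402.71009663634334 255.3181470460378 187.8734361818879 [[-0.358, 0.934, 0.016], [0.746, 0.296, -0.596], [-0.561, -0.202, -0.803]] [ 0.227 -0.348  1.054]
```

View pics/top0.png

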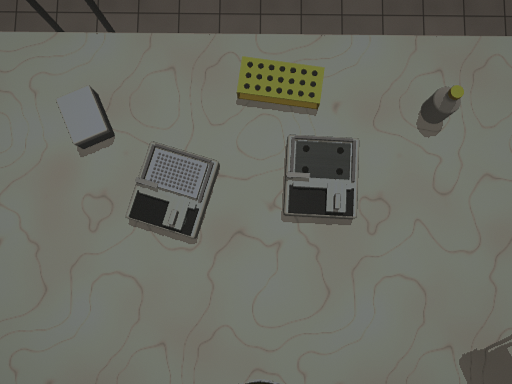

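View pics/scene0.png

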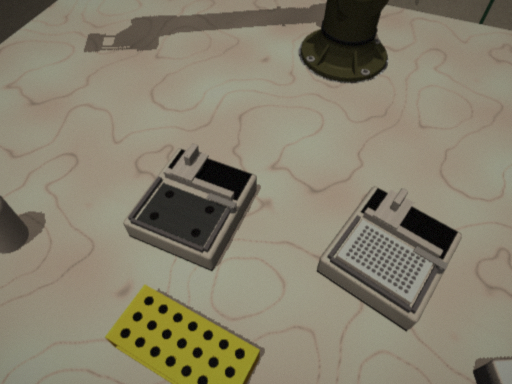

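The top view shows the loaded dock on the left, around pixel (173,190) with its tab near (178,216), and the empty dock around (321,177). I'll zoom in on the loaded dock.

Run:
```python
import cv2
a=cv2.imread("pics/top0.png")[135:247,115:230]; cv2.imwrite("pics/topz.png",cv2.convertScaleAbs(cv2.resize(a,None,fx=5,fy=5,interpolation=cv2.INTER_CUBIC),alpha=1.7))
a=cv2.imread("pics/scene0.png")[175:335,310:470]; cv2.imwrite("pics/scenez.png",cv2.resize(a,None,fx=3.7,fy=3.7,interpolation=cv2.INTER_CUBIC))
```

```text
(no output)
```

View pics/topz.png

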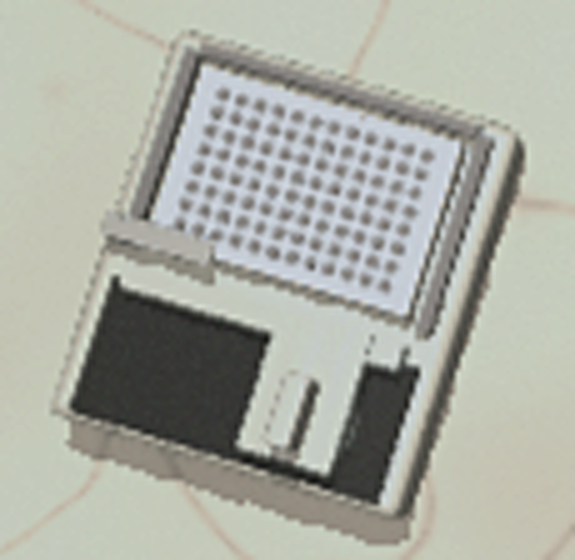

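View pics/scenez.png

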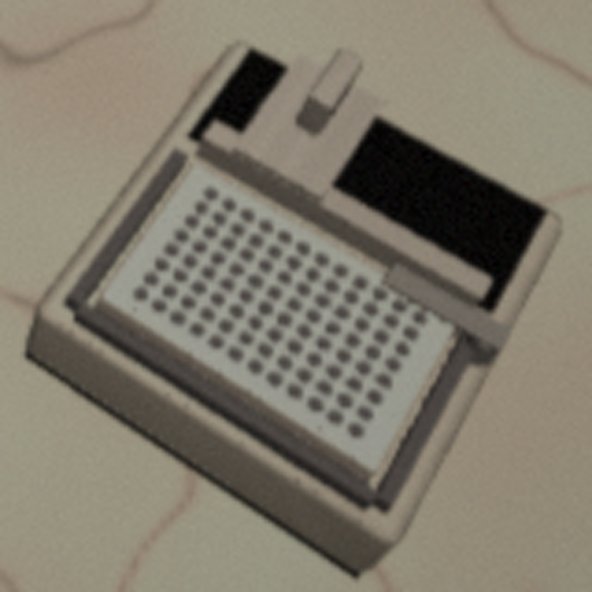

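```bash
cat > h.py <<'E'
import numpy as np,cv2
def ray(c,uv,z):
    R=c["R"];t=c["t"];C=-R.T@t
    uv=np.atleast_2d(uv).astype(float)
    d=np.c_[(uv[:,0]-c["cx"])/c["fx"],(uv[:,1]-c["cy"])/c["fy"],np.ones(len(uv))]@R
    return C+d*((z-C[2])/d[:,2])[:,None]
E
python3 - <<'E'
from h import *
c=np.load("top0.npz"); s=np.load("scene0.npz")
tz=lambda p:np.array(p)/5+[115,135]-0.4
sz=lambda p:np.array(p)/3.7+[310,175]-0.36
P=ray(c,tz([(185,38),(518,130),(400,515),(60,410)]),.05)
print("dock top",P.round(4).tolist(),"ctr",P.mean(0),[np.linalg.norm(P[i]-P[i-3]).round(4) for i in range(4)])
ex=(P[0]-P[3]+P[1]-P[2]);ey=P[0]-P[1]+P[3]-P[2]
print("yaw",np.degrees(np.arctan2(ex[1],ex[0])),np.degrees(np.arctan2(-ey[0],ey[1])))
Q=ray(s,sz([(30,340),(360,560),(558,218),(240,40)]),.05)
print("scene dock top",Q.round(4).tolist(),Q.mean(0),[np.linalg.norm(Q[i]-Q[i-3]).round(4) for i in range(4)])
# plate mask
f=c["frame"].astype(int); m=np.zeros(f.shape[:2],np.uint8)
m[(f[...,2]-f[...,1]>4)&(f[...,2]>90)]=255; k=np.zeros_like(m);k[140:205,135:215]=255;m&=k
m=cv2.morphologyEx(m,cv2.MORPH_CLOSE,np.ones((5,5)))
cs=max(cv2.findContours(m,0,1)[0],key=cv2.contourArea)
b=cv2.boxPoints(cv2.minAreaRect(cs));W=ray(c,b,.064);print("plate",b.tolist(),W.round(4).tolist(),W.mean(0),[np.linalg.norm(W[i]-W[i-3]).round(4) for i in range(4)])
T=ray(c,tz([(288,373),(319,381),(297,456),(266,446)]),.096);print("tab top",T.round(4).tolist(),T.mean(0))
S=ray(s,sz([(342,48),(362,57),(328,108),(306,98)]),.096);print("tab scene",S.round(4).tolist(),S.mean(0))
for yaw in(-12,-14,-16,-18):
  pass
E
```

```text
dock top [[0.6593, 0.2594, 0.05], [0.617, 0.1018, 0.05], [0.4371, 0.152, 0.05], [0.4838, 0.3103, 0.05]] ctr [0.54930402 0.20587884 0.05      ] [np.float64(0.1632), np.float64(0.1867), np.float64(0.165), np.float64(0.1828)]
yaw -15.871654541308814 -15.719382346539623
scene dock top [[0.6324, 0.1046, 0.05], [0.6758, 0.2508, 0.05], [0.486, 0.3124, 0.05], [0.4385, 0.1576, 0.05]] [0.55815857 0.2063388  0.05      ] [np.float64(0.1525), np.float64(0.1995), np.float64(0.1619), np.float64(0.201)]
plate [[144.7422332763672, 181.70416259765625], [155.0847930908203, 147.72146606445312], [206.21800231933594, 163.28375244140625], [195.8754425048828, 197.26644897460938]] [[0.5636, 0.2683, 0.064], [0.6433, 0.2475, 0.064], [0.6079, 0.1279, 0.064], [0.5288, 0.1496, 0.064]] [0.58591034 0.19833461 0.064     ] [np.float64(0.0824), np.float64(0.1247), np.float64(0.0821), np.float64(0.1236)]
tab top [[0.4984, 0.1968, 0.096], [0.4949, 0.183, 0.096], [0.4616, 0.1916, 0.096], [0.4659, 0.2055, 0.096]] [0.48020839 0.19422894 0.096     ]
tab scene [[0.4647, 0.1975, 0.096], [0.4665, 0.2068, 0.096], [0.5004, 0.1968, 0.096], [0.4986, 0.1869, 0.096]] [0.48259273 0.19700201 0.096     ]
```

```bash
cat >> h.py <<'E'
from scipy.spatial.transform import Rotation as Ro
def pose(o):
    return np.array(o["tool_pos"]),Ro.from_euler("xyz",o["tool_rot"],degrees=True).as_matrix()
yaw=np.radians(-15.7); ctr=np.array([.552,.2055])
ex=np.array([np.cos(yaw),np.sin(yaw),0]);ey=np.array([-ex[1],ex[0],0])
def dock(x,y,z): return np.r_[ctr,0]+x*ex+y*ey+np.array([0,0,z])
def goal(sign=1): return np.c_[[0,0,-1],np.cross(sign*ex,[0,0,-1]),sign*ex]
def todock(p): q=np.array(p)-np.r_[ctr,0]; return np.array([q@ex,q@ey,q[2]])
E
python3 - <<'E'
from cell import env
from h import *
p,R=pose(env.get_obs());print(R.round(3))
for s in(1,-1):
    G=goal(s); rv=Ro.from_matrix(R.T@G).as_rotvec(degrees=True); print(s,rv)
print(dock(-.062,-.08,.2), dock(-.062,-.08,.2)-p, R.T@(dock(-.062,-.08,.2)-p)/.04)
E
```

```text
[[-0.001  0.909  0.417]
 [ 0.002  0.417 -0.909]
 [-1.    -0.    -0.002]]
1 [-4.96756045e+01 -9.48294683e-02 -3.57805685e-02]
-1 [ 1.30324344e+02 -4.34495014e-02  1.15154490e-01]
[0.47066508 0.14526189 0.2       ] [ 0.20009273  0.73573205 -0.02157914] [  0.56297887  12.21136479 -14.63534696]
```

Request:
{"op": "drive_tool", "data": {"increments": [[[0,0.8,-0.7],[0,0,0]],[[0,0.8,-0.7],[0,0,0]],[[0,0.8,-0.7],[0,0,0]],[[0,0.8,-0.7],[0,0,0]],[[0,0.8,-0.7],[0,0,0]],[[0,0.8,-0.7],[0,0,0]],[[0,0.8,-0.7],[0,0,0]],[[0,0.8,-0.7],[0,0,0]],[[0,0.8,-0.7],[0,0,0]],[[0,0,0],[0,0,0]]], "hand": -1}}

```text
time_s: 1.1
tool_pos: [0.4305, -0.235, 0.2226]
tool_rot: [126.1, 89.9, 61.3]
force: [0.5, -0.3, 0.5]
grip_width: 0.0149
```

Request:
{"op": "drive_tool", "data": {"increments": [[[0,0,0],[-0.07,0,0]],[[0,0,0],[-0.07,0,0]],[[0,0,0],[-0.07,0,0]],[[0,0,0],[-0.07,0,0]],[[0,0,0],[-0.07,0,0]],[[0,0,0],[-0.064,0,0]],[[0,0,0],[0,0,0]]]}}

```text
time_s: 1.8
tool_pos: [0.4272, -0.2421, 0.2222]
tool_rot: [-179.2, 90.0, 165.1]
force: [1.0, -0.4, 0.1]
grip_width: 0.0002
```

```bash
cat > st.py <<'E'
from cell import env
from h import *
import sys
o=env.get_obs();p,R=pose(o);print(o["time_s"],p.round(4),"dock",todock(p).round(4),np.round(o["force"],2),o["grip_width"])
print("rv",Ro.from_matrix(R.T@goal(1)).as_rotvec(degrees=True).round(2))
if len(sys.argv)>1:
    d=dock(*map(float,sys.argv[1:4]))-p;print("units",(R.T@d/.04).round(3))
E
python3 st.py -.062 -.085 .15
```

```text
1.8 [ 0.4272 -0.2421  0.2222] dock [ 0.0009 -0.4647  0.2222] [ 1.02 -0.45  0.12] 0.00019800955717090015
rv [ 0.   -0.05  0.  ]
units [ 1.805  9.492 -1.572]
```

Request:
{"op": "drive_tool", "data": {"increments": [[[0,0.95,0],[0,0,0]],[[0,0.95,0],[0,0,0]],[[0,0.95,0],[0,0,0]],[[0,0.95,-0.1],[0,0,0]],[[0,0.95,-0.25],[0,0,0]],[[0,0.95,-0.25],[0,0,0]],[[0,0.95,-0.25],[0,0,0]],[[0,0.95,-0.25],[0,0,0]],[[0,0.95,-0.25],[0,0,0]],[[0,0.95,-0.22],[0,0,0]]]}}

```text
time_s: 2.8
tool_pos: [0.4697, 0.1422, 0.2225]
tool_rot: [-40.5, 90.0, -56.4]
force: [0.6, -0.6, 0.3]
grip_width: 0.0004
```

Request:
{"op": "drive_tool", "data": {"increments": [[[0.6,0,0],[0,0,0]],[[0.6,0,0],[0,0,0]],[[0.6,0,0],[0,0,0]],[[0,0,0],[0,0,0]],[[0,0,0],[0,0,0]]]}}

```text
time_s: 3.3
tool_pos: [0.4699, 0.1409, 0.1507]
tool_rot: [-176.9, 90.0, 167.3]
force: [0.6, -0.5, 0.1]
grip_width: 0.0003
```

```bash
python3 st.py -.062 -.085 .08
python3 - <<'E'
from cell import env
import cv2
for n,(y,x) in {"top":(130,110),"scene":(130,300)}.items():
    c=env.read_camera(n)["frame"][y:y+150,x:x+180]; cv2.imwrite(f"pics/{n}1.png",cv2.resize(c[...,::-1],None,fx=4,fy=4,interpolation=cv2.INTER_CUBIC))
E
```

```text
3.3 [0.4699 0.1409 0.1507] dock [-0.0615 -0.0844  0.1507] [ 0.62 -0.45  0.07] 0.00030338473401136793
rv [-0.11 -0.04  0.  ]
units [ 1.768 -0.014 -0.01 ]
```

View pics/top1.png

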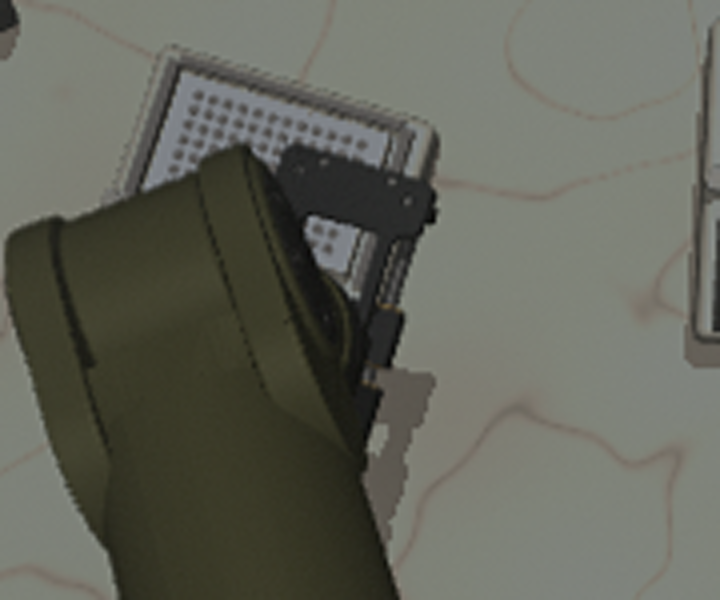

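View pics/scene1.png

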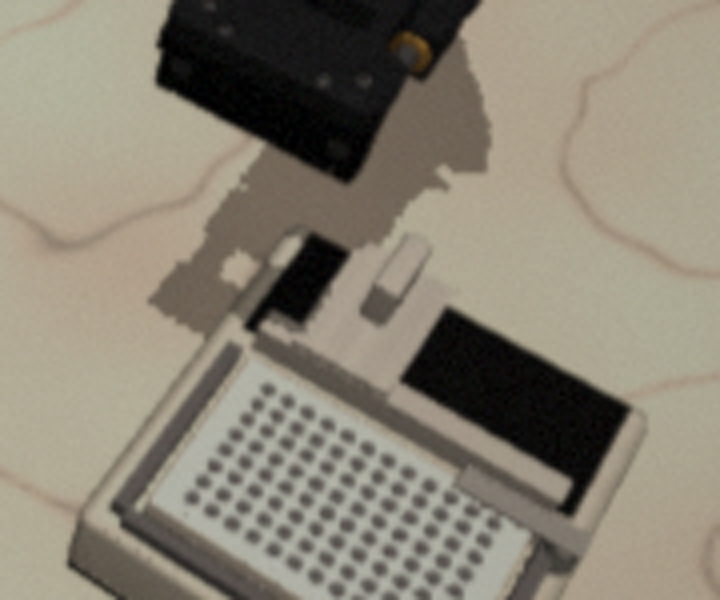

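The scene view shows the gripper on the -y side of the catch. The tab at zoomed (400,275) is still shut and the fingers are hidden behind the gripper body. I'll lower the tip to z≈0.08 and push gently along +y.

Request:
{"op": "drive_tool", "data": {"increments": [[[0.5,0,0],[0,0,0]],[[0.5,0,0],[0,0,0]],[[0.5,0,0],[0,0,0]],[[0.27,0,0],[0,0,0]],[[0,0,0],[0,0,0]],[[0,0,0],[0,0,0]]]}}

```text
time_s: 4.0
tool_pos: [0.4707, 0.1412, 0.0807]
tool_rot: [26.5, 89.9, 10.7]
force: [0.5, -0.2, -0.4]
grip_width: 0.0001
```

Request:
{"op": "drive_tool", "data": {"increments": [[[0,0.25,0],[0,0,0]],[[0,0.25,0],[0,0,0]],[[0,0.25,0],[0,0,0]],[[0,0.25,0],[0,0,0]],[[0,0.2,0],[0,0,0]],[[0,0.2,0],[0,0,0]],[[0,0.2,0],[0,0,0]],[[0,0.2,0],[0,0,0]]]}}

```text
time_s: 4.8
tool_pos: [0.4897, 0.2105, 0.0796]
tool_rot: [-72.7, 90.0, -88.5]
force: [0.4, -2.5, 0.9]
grip_width: 0.0007
```

```bash
python3 st.py -.062 .01 .08
```

```text
4.8 [0.4897 0.2105 0.0796] dock [-0.0613 -0.012   0.0796] [ 0.38 -2.52  0.91] 0.0006969295110865912
rv [-0.02  0.01  0.03]
units [-0.009  0.551 -0.018]
```

Contact force is about 2.5 N, so the catch is moving. I'll carry on in small steps to the end stop.

Request:
{"op": "drive_tool", "data": {"increments": [[[0,0.1,0],[0,0,0]],[[0,0.1,0],[0,0,0]],[[0,0.1,0],[0,0,0]],[[0,0.08,0],[0,0,0]],[[0,0.05,0],[0,0,0]],[[0,0,0],[0,0,0]]]}}

```text
time_s: 5.4
tool_pos: [0.494, 0.2273, 0.0797]
tool_rot: [119.6, 90.0, 103.9]
force: [-0.2, -0.9, 0.2]
grip_width: 0.0005
```

Request:
{"op": "drive_tool", "data": {"increments": [[[0,0.05,0],[0,0,0]],[[0,0.05,0],[0,0,0]],[[0,0,0],[0,0,0]]]}}

```text
time_s: 5.7
tool_pos: [0.4951, 0.231, 0.0796]
tool_rot: [145.9, 90.0, 130.2]
force: [0.5, -0.9, 0.4]
grip_width: 0.001
```

```bash
python3 st.py -.062 .01 .08
```

```text
5.7 [0.4951 0.231  0.0796] dock [-0.0617  0.0092  0.0796] [ 0.54 -0.88  0.37] 0.000999363791154162
rv [ 0.02 -0.01 -0.01]
units [-0.009  0.021 -0.007]
```

Request:
{"op": "drive_tool", "data": {"increments": [[[0,0.05,0],[0,0,0]],[[0,0.05,0],[0,0,0]],[[0,0,0],[0,0,0]]]}}

```text
time_s: 6.0
tool_pos: [0.4958, 0.2334, 0.0796]
tool_rot: [-106.1, 89.8, -121.8]
force: [-1.7, -4.5, 3.3]
grip_width: 0.0004
```

```bash
python3 st.py -.062 .01 .08
python3 - <<'E'
from cell import env
import cv2
for n,(y,x) in {"top":(130,110),"scene":(130,300)}.items():
    c=env.read_camera(n)["frame"][y:y+150,x:x+180]; cv2.imwrite(f"pics/{n}2.png",cv2.resize(c[...,::-1],None,fx=4,fy=4,interpolation=cv2.INTER_CUBIC))
E
```

```text
6.0 [0.4958 0.2334 0.0796] dock [-0.0617  0.0117  0.0796] [-1.72 -4.51  3.32] 0.0003930546414136584
rv [-0.02 -0.05  0.17]
units [-0.01  -0.042 -0.008]
```

View pics/scene2.png

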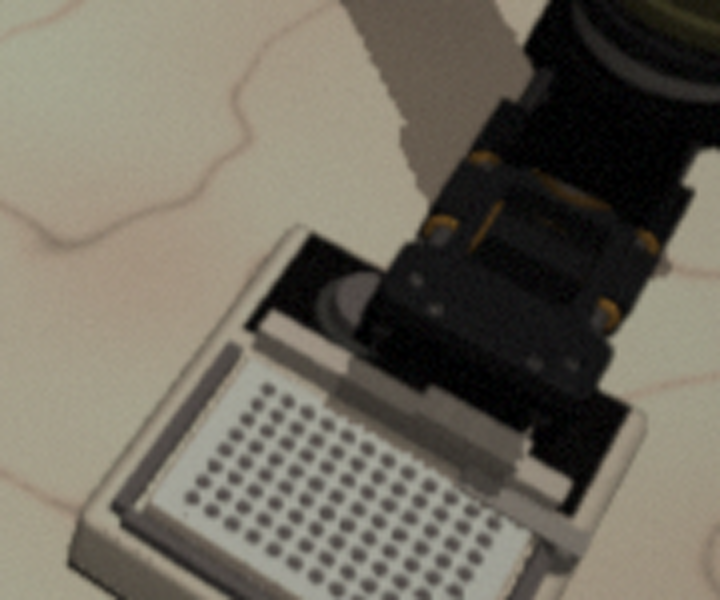

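The grey button at zoomed (352,305) is uncovered and the force rise marks the end stop. I'll back off and lift to measure the button.

Request:
{"op": "drive_tool", "data": {"increments": [[[0,-0.4,0],[0,0,0]],[[-0.5,-0.5,0],[0,0,0]],[[-0.7,-0.7,0],[0,0,0]],[[0,-0.9,0],[0,0,0]],[[0,-0.9,0],[0,0,0]],[[0,-0.9,0],[0,0,0]],[[0,-0.5,0],[0,0,0]],[[0,0,0],[0,0,0]]]}}

```text
time_s: 6.9
tool_pos: [0.444, 0.0473, 0.1277]
tool_rot: [-43.6, 89.9, -59.5]
force: [1.0, -0.2, -0.0]
grip_width: 0.0005
```

```bash
python3 st.py -.062 -.035 .08
python3 - <<'E'
from cell import env
import cv2,numpy as np
for n,(y,x) in {"top":(130,110),"scene":(130,300)}.items():
    d=env.read_camera(n);np.savez(f"{n}3.npz",**d)
    c=d["frame"][y:y+150,x:x+180]; cv2.imwrite(f"pics/{n}3.png",cv2.resize(c[...,::-1],None,fx=4,fy=4,interpolation=cv2.INTER_CUBIC))
E
```

```text
6.9 [0.444  0.0473 0.1277] dock [-0.0611 -0.1815  0.1277] [ 0.97 -0.18 -0.03] 0.00046806411410192016
rv [-0.25  0.05  0.05]
units [ 1.19   3.663 -0.039]
```

View pics/top3.png

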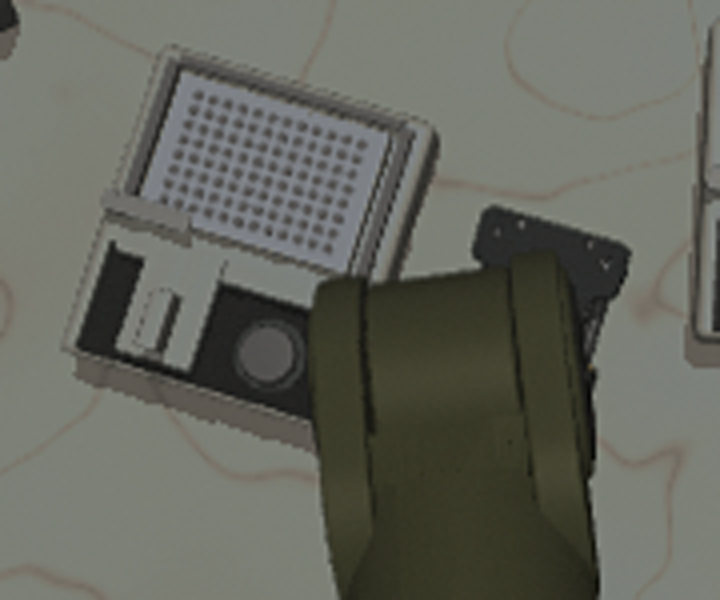

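View pics/scene3.png

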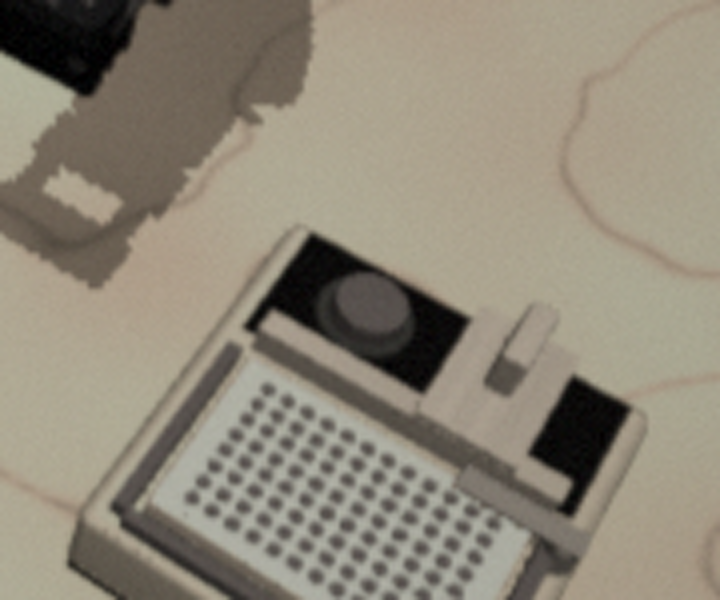

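The catch is open and the button is uncovered and up. Its top centre is at about (270,351) in the top crop and (373,303) in the scene crop.

```bash
python3 - <<'E'
from h import *
c=np.load("top3.npz"); s=np.load("scene3.npz")
a=ray(c,np.array([270,351])/4+[110,130]-.38,.064)[0];b=ray(s,np.array([373,303])/4+[300,130]-.38,.064)[0]
print(a,todock(a),b,todock(b))
a=ray(c,np.array([152,318])/4+[110,130]-.38,.096)[0];b=ray(s,np.array([533,332])/4+[300,130]-.38,.096)[0]
print(todock(a),todock(b))
E
python3 st.py -.062 -.034 .09
```

```text
[0.48230452 0.19110956 0.064     ] [-0.0632012  -0.03271319  0.064     ] [0.48145403 0.19413592 0.064     ] [-0.0648389  -0.03002988  0.064     ]
[-0.06443167  0.02958154  0.096     ] [-0.06527126  0.02952228  0.096     ]
7.0 [0.4448 0.0507 0.128 ] dock [-0.0613 -0.178   0.128 ] [0.27 0.3  0.28] 0.00046198270185290695
rv [ 0.01  0.06 -0.06]
units [ 0.954  3.6   -0.018]
```

Both views agree to within 3 mm. The tab sits about 61 mm from the button axis, so the catch is at its stop. Next I move over the button and press.

Request:
{"op": "drive_tool", "data": {"increments": [[[0,0.9,0],[0,0,0]],[[0,0.9,0],[0,0,0]],[[0,0.9,-0.07],[0,0,0]],[[0,0.6,0],[0,0,0]],[[0,0.32,0],[0,0,0]],[[0,0,0],[0,0,0]],[[0,0,0],[0,0,0]]]}}

```text
time_s: 7.7
tool_pos: [0.4804, 0.1911, 0.1275]
tool_rot: [148.5, 89.9, 132.9]
force: [0.1, -0.5, 0.8]
grip_width: 0.0008
```

Request:
{"op": "drive_tool", "data": {"increments": [[[0.5,0,0],[0,0,0]],[[0.5,0,0],[0,0,0]],[[0.3,0,0],[0,0,0]],[[0.1,0,0],[0,0,0]],[[0,0,0],[0,0,0]],[[0,0,0],[0,0,0]]]}}

```text
time_s: 8.3
tool_pos: [0.4813, 0.19, 0.0725]
tool_rot: [23.9, 89.9, 8.2]
force: [-0.3, 0.5, -0.2]
grip_width: 0.0007
```

```bash
python3 st.py -.064 -.033 .056
```

```text
8.3 [0.4813 0.19   0.0725] dock [-0.0638 -0.0341  0.0725] [-0.35  0.46 -0.23] 0.000700762820918271
rv [-0.01  0.06 -0.03]
units [ 0.411  0.027 -0.005]
```

Request:
{"op": "drive_tool", "data": {"increments": [[[0.08,0,0],[0,0,0]],[[0.08,0,0],[0,0,0]],[[0.08,0,0],[0,0,0]],[[0.08,0,0],[0,0,0]],[[0.06,0,0],[0,0,0]],[[0.04,0,0],[0,0,0]],[[0,0,0],[0,0,0]],[[0,0,0],[0,0,0]]]}}

```text
time_s: 9.1
tool_pos: [0.4813, 0.19, 0.0564]
tool_rot: [-29.6, 89.9, -45.3]
force: [-3.2, -1.6, 15.3]
grip_width: 0.0004
```

```bash
python3 st.py -.064 -.033 .056
```

```text
9.1 [0.4813 0.19   0.0564] dock [-0.0638 -0.034   0.0564] [-3.25 -1.58 15.27] 0.0004405873123587018
rv [0.01 0.07 0.04]
units [ 0.01   0.026 -0.004]
```

The tip is at z 0.0564 with 15 N, well above the 3 N that moves the button, so the plunger is bottomed at about 56 mm. Now I retreat and check.

Request:
{"op": "drive_tool", "data": {"increments": [[[-0.3,0,0],[0,0,0]],[[-0.7,0,0],[0,0,0]],[[-0.9,0,0],[0,0,0]],[[-0.6,-0.6,0],[0,0,0]],[[0,-0.9,0],[0,0,0]],[[0,-0.9,0],[0,0,0]],[[0,-0.9,0],[0,0,0]],[[0,-0.5,0],[0,0,0]],[[0,0,0],[0,0,0]],[[0,0,0],[0,0,0]]]}}

```text
time_s: 10.1
tool_pos: [0.4396, 0.0439, 0.1549]
tool_rot: [68.0, 90.0, 52.3]
force: [0.5, 0.3, -1.0]
grip_width: 0.0005
```

```bash
python3 st.py -.062 -.035 .08
python3 - <<'E'
from cell import env
import cv2,numpy as np
for n,(y,x) in {"top":(130,110),"scene":(130,300)}.items():
    d=env.read_camera(n);np.savez(f"{n}4.npz",**d)
    c=d["frame"][y:y+150,x:x+180]; cv2.imwrite(f"pics/{n}4.png",cv2.resize(c[...,::-1],None,fx=4,fy=4,interpolation=cv2.INTER_CUBIC))
E
```

```text
10.1 [0.4396 0.0439 0.1549] dock [-0.0644 -0.186   0.1549] [ 0.47  0.32 -1.  ] 0.0004893499540157243
rv [-0.03  0.01 -0.02]
units [1.874 3.774 0.058]
```

View pics/scene4.png

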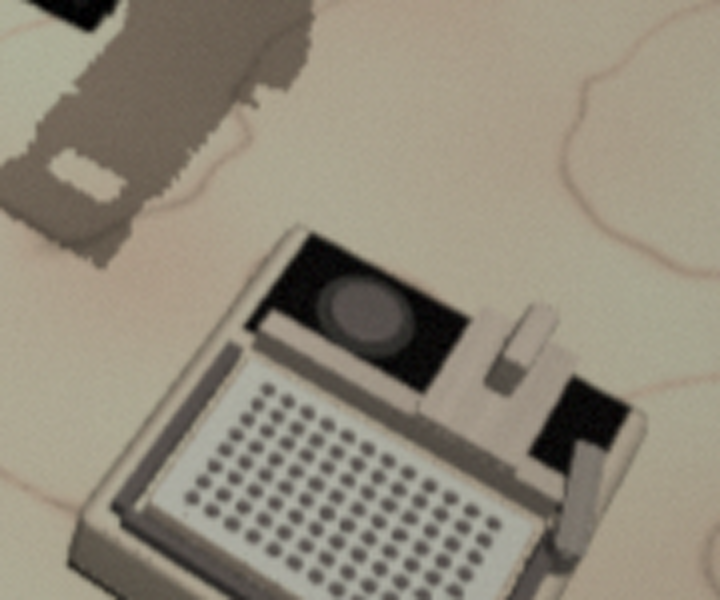

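View pics/top4.png

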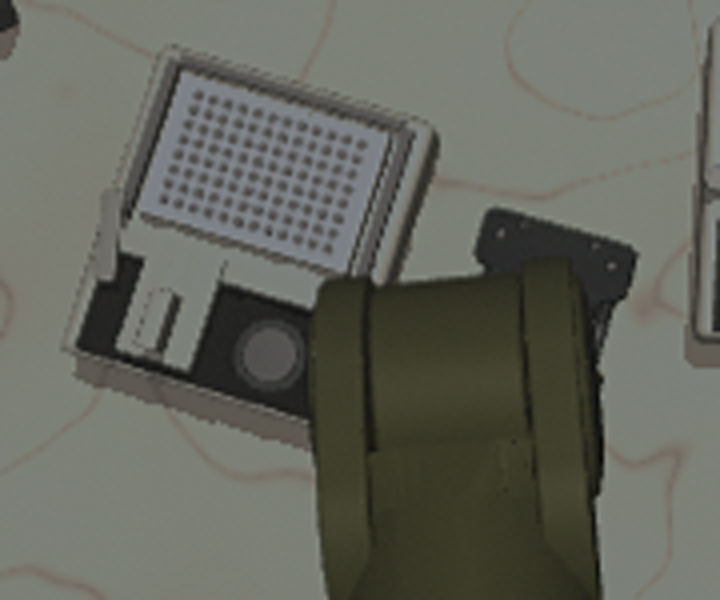

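The button sits low in its collar at scene crop (366,310). The steel latch at (580,500) has swung off the plate, and the catch tab at (528,345) is still open. The gripper is clear of everything, so I'm handing in.

```bash
python3 -c "
from cell import env
print(env.sign_off())"
```

```text
the job is handed in; nothing more can be done
None
```

I slid the loaded dock's catch open to its end stop with closed fingers, pressed the release button fully down, backed clear and handed the job in at about 10 s of the 35 s allowed. The hand-in reports no verdict.

- **Catch:** before the press, both views put the tab 60–63 mm from the button axis, so it was at its stop. The push reached about 4.5 N there. The tab looked unmoved in the final pictures.
- **Button:** it was visibly up when the catch was opened. I pressed until the tip stood at z 56.4 mm with about 15 N, which matches the 56 mm "fully down" height. The final pictures show it low in its collar and the steel latch swung off the plate.
- **Empty dock:** I never went near it, and the force readings after each move showed no unexpected contact.
- **Disagreement:** the two views of the button differed by about 3 mm. That was small against its 32 mm width and did not affect the press.

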